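# Try out a re-set cupboard catch with a jar in the door bin

### The arm

A 7-joint arm with a two-finger parallel gripper is mounted at the origin on a cart in front of the work surface, level with it; the furniture and walls round the work are solid. World frame = base frame: x ahead of the robot, y to its left, z up, the work surface at z = 0. Lengths are in m, angles in rad, forces in N, time in s.
With the tool pointing down it reaches from about 0.425 to 0.95 m from the base axis. Payload 4.7 kg.
Tool frame: the origin (TCP) lies on the centre line of the jaws, within the pads' length; the fingertips stand robot.nose_length ahead of it and the grasp point (between the pads) lies 8 mm behind it (robot.nose_length is the distance from the TCP to the fingertips, in m); z points along the fingers, x is the direction in which the jaws open and shut, and the axes are right-handed (so a half turn about z gives the same grasp; the last joint's range is limited). The gripper opens to 85 mm and grips with 20 to 120 N. Pads are 22 mm wide; open, the fingers measure 114 mm over their backs; the gripper's body (76 mm by 85 mm) begins 54 mm behind the grasp point. The pads swing forward as they close: fully open they stand 13 mm farther back than shut.
Start: joints at [1.186, 0.469, -0.049, 1.532, 0.024, 1.141, -0.082], TCP at [0.235, -0.633, 0.242] pointing down, gripper open.
Joint ranges: [-2.59, 2.59], [-0.33, 1.99], [-1.39, 1.29], [0.1, 2.45], [-1.04, 4.18], [0.21, 1.99], [-2.66, 2.66]. Speed limits (rad/s): [2.57, 2.57, 3.14, 3.14, 3.14, 3.14, 3.14].

### API

Orientations are given as [roll, pitch, yaw] about the fixed x, y, z axes, in that order (R = Rz(yaw) Ry(pitch) Rx(roll)).
In Python, from plant import robot gives the robot as it stands. Calls block until the motion is done:
- robot.goto(position, orientation): joint-space move of the TCP to a pose.
- robot.move_straight(position, vel=0.15, attitude=None, contact_N=None): straight line of the TCP; attitude=None keeps the orientation; vel is the mean speed in m/s. With contact_N (N) it stops when the force on the tool has changed by that much, and returns True; else False.
- robot.move_joints(angles): joint-space move.
- robot.grip(opening, strength=None): opening from 0.0 (shut) to 1.0 (fully open); strength is the grip in N (None keeps the last); returns when the fingers have stopped.
- robot.sleep(seconds).
- robot.inverse_kinematics(position, orientation): joint angles nearest the present ones, or None.
- robot.sense(): the state.
- robot.grab_frame(name): name is "scene" or "top" or "wrist"; returns a dict with "image" (384x512x3 uint8, red, green, blue), "range_z" (384x512 float32, m along the optical axis (not along the pixel's ray), 0 where there is no reading), "fx", "fy", "cx", "cy" (pixels), "dist_coeffs" ([k1, k2, p1, p2, k3] as OpenCV has them; the pictures are not rectified), "R" (3x3) and "t" (3): a world point X has camera coordinates R X + t. Camera axes: x right, y down, z forward; pixel columns grow to the right and rows downward; lengths in m; the calibration is good to about 2 mm. A picture is of the moment at which its call begins.
A pose or a line that the arm cannot do raises robot.IKError and nothing moves.
- robot.close_job(): hands the job in, once; it reports no verdict.
The state is a dict: "t": time; "joint_pos": joint angles; "joint_velocities": joint speeds; "effort": joint torques, N m; "tcp_pos": TCP position; "tcp_rot": TCP orientation; "wrist_force": force on the tool from outside, world axes, zero at the start; "torque": the same for the moment, N m; "opening": opening from 0.0 (shut) to 1.0 (fully open).
Only numpy, scipy, OpenCV 4.12 (cv2) and the standard library are available. Lean on these libraries where they do the work, as an engineer would, in place of code of your own. Each camera call takes 0.05 s, during which the arm holds its last target.

### The job

The roller catch of the little cupboard has just been re-set and is to be tried with a load in its door. Take the gold-lidded jar from the cupboard's roof and stand it in the metal bin on the inside of the open blue door, then swing the door shut and press it over the catch until it snaps and stays home when you let go, without ramming it onto its buffer. Then pull it open again through the catch and leave it wide open, nearly square to the cupboard, with the jar still upright in the bin and the other things undisturbed.

Things in the scene. Friction and masses are not known exactly. Their poses are not given: they have to be found in the camera images.
- cabinet: bench cabinet, 110 deep (x) x 190 wide (y) x 232 mm high, light wood with a blue door, fixed to the desk. Origin: centre of its underside; its own -x axis points out of its front towards the robot, z up. It stands on two 8 mm side legs, open below; from 105 mm upwards it is the cupboard with the door. The roof is flat, 232 mm above the desk
- door (a joint): angle of the blue door, rad; open at the start. 0: parallel to the cupboard's front, 11 mm behind it. Where the re-set catch will hold it shut is not known: anywhere from -0.08 to 0.075. Grows to 1.7 open. Vertical hinge at the left edge (own +y); free edge swings towards the robot, clockwise from above; light friction, stays where left. Panel 170 wide, 10 thick, 115 to 218 mm above the desk
- catch_nose (a point): steel ball on the door's free edge, in a notch at its lower corner, 155 mm from the hinge; it rides over a sprung white roller in the cupboard. It meets the roller about 0.055 rad before the door is home; the crest is about 0.02 rad before home, and past it the push falls to nothing and the catch pulls the door home by itself. Measured at the handle, closing takes 5 to 9 N, opening 3 to 5 N
- door_handle (a point): grip point on the upright round steel bar of the door handle, 12 mm thick: on the bar's axis, 45 mm out from the door's front, 145 mm from the hinge, 207 mm above the desk. The bar's free top end is 22 mm higher, its upper stay to the door 42 mm lower, so it can be pinched here from above. Moves with the door
- door_hinge (a point): point on the door's hinge axis at the grip height of the handle (207 mm above the desk); axes of the door: -y runs along the door from hinge to free edge, x is its inward normal (into the cupboard when shut), z up
- bin_floor (a point): centre of the inner floor of the sheet metal bin on the inside of the door, 88 mm from the hinge, 170 mm above the desk; moves with the door, axes as the door's. Inside it is 107 mm along the door (y) and 55 mm across (x), between the door panel, which stands 48 mm above the bin floor, and a front wall; front and end walls stand 18 mm above the floor
- buffer (a joint): how far the sprung buffer pin in the cupboard (it moves with the setting of the catch) is pushed in by the shut door, m. It meets the door 155 mm from the hinge; 8 N per mm. 0 when the door is off it, about 0.0005 when the door is home and held by the catch alone. It must not be driven beyond 0.0026: a push of more than about 14 N at the handle is too much
- jar_mid (a point): centre, half-way up, of the small clear jar with a gold lid: 42 mm across, 46 mm tall, about 80 g, standing upright on the roof at the start
- bottle_blue: blue bottle with a white cap, 52 mm across, 133 mm tall, standing right of the cabinet, beside the tall wooden drawer chest that rises on the far right; bystander. Origin: centre of its underside
- mug_dark: black mug, 68 mm across, 80 mm tall, at the back; bystander. Origin: centre of its underside
- tape_roll: roll of yellow masking tape, 76 mm across, 18 mm high, lying on the white pad left in front of the cabinet; bystander. Origin: centre of its underside
There are look-alikes about, which are no part of the job. Leave any green look-alike of the part that bears jar_mid alone.

How it is judged:
On the way, in this order (a step that is already met when the one before it is completed fails the run):
1. the jar stands upright in the door's bin, let go, with the door still open beyond 0.5 rad (x of jar_mid in the frame of bin_floor between -0.015 and 0.015 m and y of jar_mid in the frame of bin_floor between -0.042 and 0.042 m and z of jar_mid in the frame of bin_floor between 0.016 and 0.029 m and angle between jar_mid's own z axis and vertical below 0.2 rad and value of joint door above 0.5 rad and contact force between the fingers and jar below 0.05 N and linear speed of jar below 0.03 m/s), for 0.2 s.
2. the door is home behind its catch, which alone holds it on the buffer (pin in by more than 0.15 mm), let go by the fingers, with the jar upright in the bin (x of jar_mid in the frame of bin_floor between -0.015 and 0.015 m and y of jar_mid in the frame of bin_floor between -0.042 and 0.042 m and z of jar_mid in the frame of bin_floor between 0.016 and 0.029 m and angle between jar_mid's own z axis and vertical below 0.2 rad and value of joint door below 0.1 rad and value of joint buffer above 0.00015 m and contact force between the fingers and cabinet below 0.05 N), for 0.2 s.
At the end, for the whole second after the job is handed in: the door stands open beyond 1.0 rad (57 degrees) and at rest, and the jar stands on the bin's floor, within 12 degrees of upright and at rest (x of jar_mid in the frame of bin_floor between -0.015 and 0.015 m and y of jar_mid in the frame of bin_floor between -0.042 and 0.042 m and z of jar_mid in the frame of bin_floor between 0.016 and 0.029 m and angle between jar_mid's own z axis and vertical below 0.2 rad and value of joint door above 1 rad and linear speed of jar below 0.02 m/s and velocity of joint door between -0.02 and 0.02 rad/s); the robot touches nothing.
It fails at once if the door is rammed: the buffer pin is driven in beyond 2.6 mm (value of joint buffer above 0.0026 m).
It fails at once if the jar is knocked over (tilted beyond 0.6 rad) or falls below the bin (angle between jar_mid's own z axis and vertical above 0.6 rad or height (world z) of jar_mid below 0.15 m).
It fails at once if the blue bottle, the black mug or the tape roll is moved more than 30 mm (distance of any of bottle_blue, mug_dark, tape_roll from where it was at the start of the episode above 0.03 m).
It also fails if it takes over 72 s, if anything falls off the work surface, if the arm or the gripper's body presses on something with over 40 N, if the wrist force passes 120 N, or if a joint passes its speed limit or range.

## Working session

There is one attempt and no reset: what is moved stays moved. The work goes in short steps, each a Python script; the robot and the scene stay as the last script left them, time stands still between calls to the robot, and variables do not carry over. Pictures are saved under pics/ and viewed, and the job is handed in when it is done.

```bash
ls; mkdir -p pics; python3 - <<'E'
from plant import robot
import cv2,numpy as np
print(robot.nose_length, robot.sense())
for n in ["scene","top","wrist"]:
    f=robot.grab_frame(n)
    cv2.imwrite(f"pics/{n}0.png",f["image"][:,:,::-1])
    np.savez(f"{n}0.npz",**f)
    print(n,f["fx"],f["cx"],f["cy"],f["dist_coeffs"],f["R"],f["t"],(f["range_z"]>0).mean())
E
```

```text
pics
0.011 {'t': 0.0, 'joint_pos': array([ 1.18609019,  0.46944754, -0.0486111 ,  1.53368395,  0.0241129 ,
        1.14098255, -0.08227116]), 'joint_velocities': array([ 3.59075232e-04, -1.23747093e-03, -4.06778329e-04,  5.18763959e-04,
       -9.77885692e-05,  2.09032783e-03, -2.07598324e-03]), 'effort': array([ 4.79979535e-04, -5.10308325e+01, -4.65012866e-02, -2.37713206e+01,
        1.06423130e-02,  7.53086235e-03,  8.14292889e-06]), 'tcp_pos': array([ 0.23495773, -0.63219624,  0.24126156]), 'tcp_rot': array([ 3.14151812e+00,  1.93372858e-03, -1.21491021e+00]), 'wrist_force': array([ 1.1094187 , -0.54896146, -0.08937717]), 'torque': array([-0.0040779 , -0.04976888,  0.00340705]), 'opening': 1.001040990673515}
scene 373.62173345468074 256.68252134970055 195.55213929623457 [0.02470899 0.         0.         0.         0.        ] [[ 0.55854823 -0.8294504   0.00599201]
 [-0.61293452 -0.41759306 -0.67076621]
 [ 0.55886953  0.37098257 -0.74164465]] [-0.36204211  0.4792756   0.63556269] 0.9958699544270834
top 397.3925147654951 251.59751140112127 192.24716221786193 [-0.13367109  0.          0.          0.          0.        ] [[ 0.02088731 -0.99976077  0.00648992]
 [-0.98771622 -0.02164025 -0.15475258]
 [ 0.154856   -0.00317783 -0.98793194]] [-0.04610503  0.63381564  0.93191065] 0.9961344401041666
wrist 328.565806613042 257.6606471612811 197.13749684662267 [-0.01801733  0.          0.          0.          0.        ] [[ 0.34792713 -0.93751853 -0.00239261]
 [-0.90060776 -0.33493589  0.27699027]
 [-0.26048488 -0.09421763 -0.96086974]] [-0.67488778 -0.03653537  0.37893061] 0.9959869384765625
```

View pics/scene0.png

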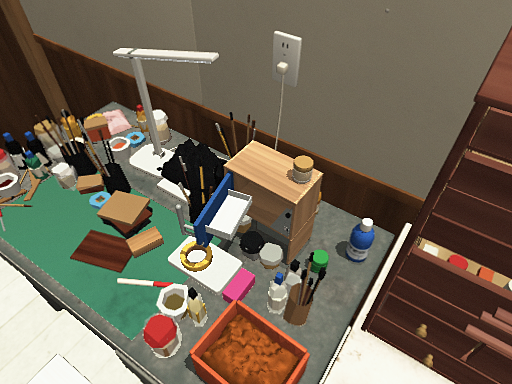

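View pics/top0.png

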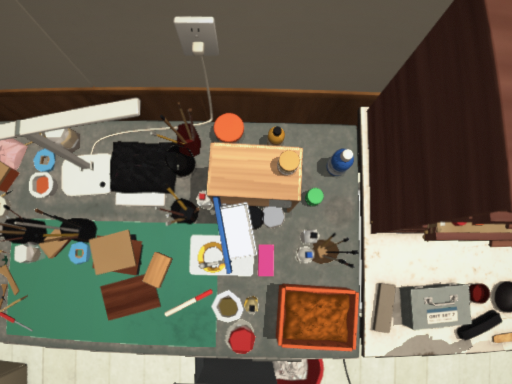

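View pics/wrist0.png

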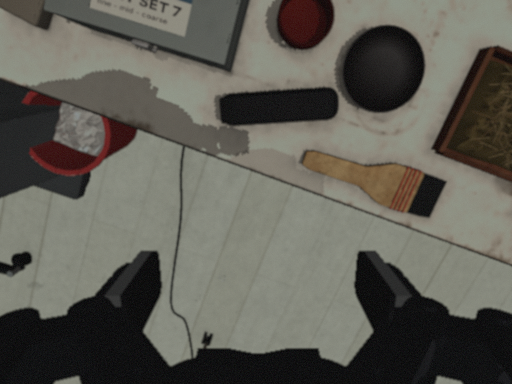

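```bash
cat > h.py <<'E'
import cv2,numpy as np
def K(f): return np.array([[f["fx"],0,f["cx"]],[0,f["fy"],f["cy"]],[0,0,1.]])
def ray(f,uv):
    p=cv2.undistortPoints(np.array(uv,float).reshape(-1,1,2),K(f),np.array(f["dist_coeffs"],float)).reshape(-1,2)
    return np.c_[p,np.ones(len(p))]
def depthpt(f,uv):
    uv=np.array(uv).reshape(-1,2); z=np.array([f["range_z"][int(v),int(u)] for u,v in uv])
    return (ray(f,uv)*z[:,None]-f["t"])@f["R"]
def onplane(f,uv,z):
    d=ray(f,uv)@f["R"]; c=-f["R"].T@f["t"]
    return c+d*((z-c[2])/d[:,2])[:,None]
def proj(f,X):
    return cv2.projectPoints(np.array(X,float).reshape(-1,1,3),cv2.Rodrigues(np.array(f["R"]))[0],np.array(f["t"],float),K(f),np.array(f["dist_coeffs"],float))[0].reshape(-1,2)
def crop(f,x0,y0,x1,y1,s,name):
    im=f["image"][y0:y1,x0:x1,::-1]
    cv2.imwrite(name,cv2.resize(im,None,fx=s,fy=s,interpolation=cv2.INTER_CUBIC))
E
python3 - <<'E'
from h import *
t=np.load("top0.npz"); s=np.load("scene0.npz")
crop(t,180,110,380,290,4,"pics/topc.png"); crop(s,160,130,360,300,4,"pics/scenec.png")
print(depthpt(t,[(289,158),(276,131),(229,127),(315,197),(343,155),(225,160),(218,205),(228,270),(440,200),(380,230),(440,50),(385,120)]).round(3))
E
```

```text
[[ 0.667 -0.102  0.277]
 [ 0.776 -0.088  0.103]
 [ 0.798  0.028  0.059]
 [ 0.627 -0.19   0.047]
 [ 0.713 -0.242  0.133]
 [ 0.672  0.024  0.231]
 [ 0.581  0.036  0.217]
 [ 0.451  0.012  0.22 ]
 [ 0.574 -0.339  0.399]
 [ 0.544 -0.338  0.092]
 [ 0.818 -0.338  0.442]
 [ 0.794 -0.338  0.156]]
```

View pics/topc.png

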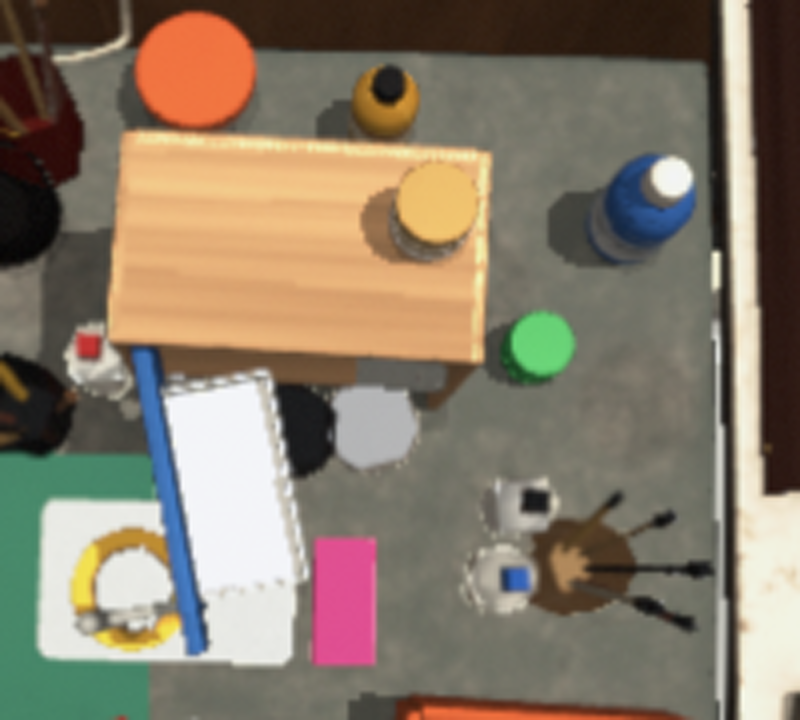

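View pics/scenec.png

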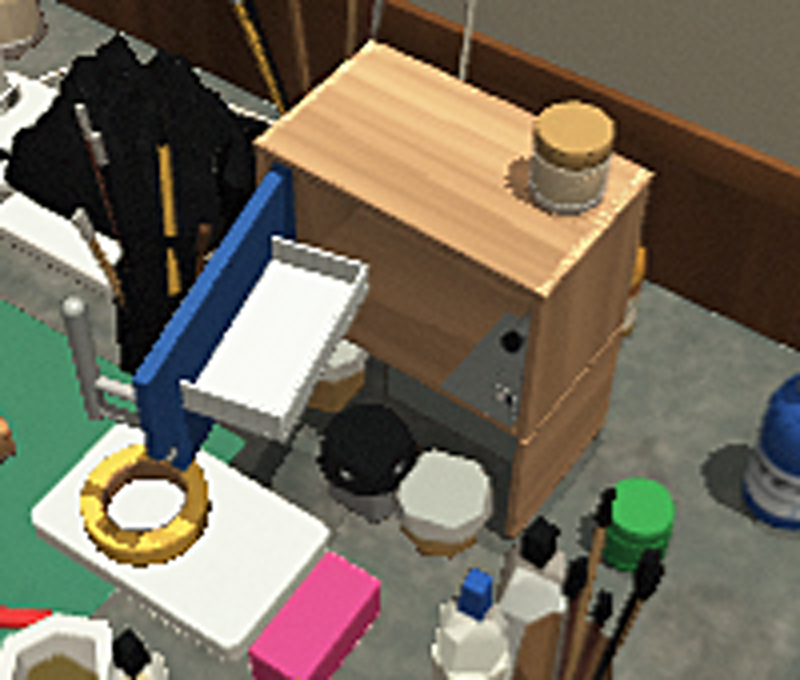

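```bash
python3 - <<'E'
from h import *
t=np.load("top0.npz"); s=np.load("scene0.npz")
def rng(u0,v0,u1,v1,f):
    uv=np.stack(np.meshgrid(np.arange(u0,u1),np.arange(v0,v1)),-1).reshape(-1,2)
    return uv,depthpt(f,uv)
# roof
uv,P=rng(195,130,315,225,t)
m=(abs(P[:,2]-.232)<.006)
im=t["image"][uv[:,1],uv[:,0]].astype(int)
m&=(im[:,0]>im[:,2]+40)
mask=np.zeros(t["image"].shape[:2],np.uint8); mask[uv[m][:,1],uv[m][:,0]]=255
mask=cv2.morphologyEx(mask,cv2.MORPH_CLOSE,np.ones((5,5)))
c=max(cv2.findContours(mask,0,2)[0],key=cv2.contourArea).reshape(-1,2)
W=onplane(t,c,.232)
r=cv2.minAreaRect(W[:,:2].astype(np.float32)*1000); print("roof",r, cv2.boxPoints(r))
# blue
for f,n in((t,"top"),(s,"scene")):
    hsv=cv2.cvtColor(f["image"],cv2.COLOR_RGB2HSV)
    b=cv2.inRange(hsv,(105,130,40),(125,255,255))
    uv=np.argwhere(b>0)[:,::-1]; P=depthpt(f,uv)
    m=(abs(P[:,2]-.218)<.005)&(P[:,1]>-.1)&(P[:,0]<.63)
    q=P[m]; r=cv2.minAreaRect(q[:,:2].astype(np.float32)*1000); print(n,m.sum(),r,cv2.boxPoints(r))
    W=onplane(f,uv[m],.218); r=cv2.minAreaRect(W[:,:2].astype(np.float32)*1000); print(n,r,cv2.boxPoints(r))
    vx=cv2.fitLine(W[:,:2].astype(np.float32),2,0,.01,.01).ravel(); print("line",vx)
# jar lid
for f,n in((t,"top"),(s,"scene")):
    uv,P=rng(*((265,140,310,190) if n=="top" else (280,145,325,190)),f)
    m=abs(P[:,2]-.278)<.004; q=onplane(f,uv[m],.278)
    (cx,cy),rad=cv2.minEnclosingCircle(q[:,:2].astype(np.float32)); print(n,"lid",q.mean(0),cx,cy,rad,np.median(P[m][:,2]))
# handle in scene, top end ~ (178,205)
uv,P=rng(168,195,200,240,s); m=(P[:,2]>.16)&(P[:,2]<.24)
im=s["image"][uv[:,1],uv[:,0]].astype(int); m&=(im[:,2]<im[:,0]+25)
print("handle",P[m&(P[:,2]>.195)].mean(0),m.sum(),P[m].max(0),P[m].min(0))
uv,P=rng(198,255,225,272,t); m=(P[:,2]>.2)&(P[:,2]<.24);print(P[m].mean(0),m.sum())
for a,b in zip(uv[m],P[m]): print(a,b.round(3),t["image"][a[1],a[0]])
E
```

```text
roof ((649.6802978515625, -37.16783905029297), (190.1170654296875, 111.15847778320312), 87.90333557128906) [[ 590.66046  -130.12933 ]
 [ 701.74457  -134.19614 ]
 [ 708.70013    55.793655]
 [ 597.616      59.86046 ]]
top 325 ((521.9583740234375, 26.8221435546875), (154.3162384033203, 9.349885940551758), 12.203857421875) [[445.55566    15.08094  ]
 [447.5321      5.9423447]
 [598.3611     38.563347 ]
 [596.38464    47.701942 ]]
top ((522.0368041992188, 26.613018035888672), (154.37974548339844, 9.326702117919922), 12.266271591186523) [[445.6184     14.770519 ]
 [447.59985     5.6567383]
 [598.4552     38.455517 ]
 [596.47375    47.569298 ]]
line [0.9767047  0.21458781 0.52386814 0.02670003]
scene 315 ((524.1528930664062, 26.166147232055664), (167.0997772216797, 9.936368942260742), 11.916876792907715) [[441.37778   13.774839]
 [443.42953    4.052618]
 [606.928     38.557457]
 [604.8762    48.27968 ]]
scene ((521.7330932617188, 24.458744049072266), (166.63516235351562, 12.048072814941406), 12.013904571533203) [[438.9865     13.008362 ]
 [441.49432     1.2241745]
 [604.4797     35.909126 ]
[... 2019 characters left out ...]
[199 266] [0.457 0.068 0.229] [156 154 145]
[200 266] [0.457 0.066 0.229] [177 173 161]
[201 266] [0.458 0.064 0.233] [200 195 181]
[202 266] [0.458 0.062 0.23 ] [197 193 179]
[203 266] [0.458 0.061 0.227] [173 169 156]
[204 266] [0.457 0.059 0.222] [130 127 118]
[205 266] [0.457 0.06  0.202] [95 92 83]
[199 267] [0.455 0.068 0.229] [190 190 180]
[200 267] [0.456 0.066 0.229] [171 168 157]
[201 267] [0.456 0.065 0.228] [180 176 163]
[202 267] [0.456 0.063 0.228] [181 176 161]
[203 267] [0.456 0.061 0.226] [159 154 138]
[204 267] [0.455 0.061 0.209] [130 123 103]
[200 268] [0.453 0.067 0.227] [189 188 179]
[201 268] [0.454 0.064 0.228] [167 163 151]
[202 268] [0.454 0.063 0.227] [179 172 141]
```

```bash
python3 - <<'E'
from h import *
from plant import robot
t=np.load("top0.npz"); s=np.load("scene0.npz")
y=np.array([.9775,.211]);x=np.array([.211,-.9775])
H=np.array([.609,.049])
for f,n,b in((t,"top",(210,195,265,275)),(s,"scene",(205,185,260,245))):
    uv=np.stack(np.meshgrid(np.arange(b[0],b[2]),np.arange(b[1],b[3])),-1).reshape(-1,2); P=depthpt(f,uv)
    for lo,hi in((.162,.176),(.184,.192)):
        m=(P[:,2]>lo)&(P[:,2]<hi)
        q=P[m][:,:2]-H; a=q@x; c=q@y
        k=(a>0)&(a<.09)&(c<0)
        print(n,lo,k.sum(),"x",np.percentile(a[k],[1,50,99]).round(4),"y",np.percentile(c[k],[1,50,99]).round(4),np.median(P[m][k][:,2]))
def rot(yaw): return [np.pi,0,yaw]
print(robot.sense()["tcp_rot"])
# candidate yaws
ya=np.arctan2(.211,.9775)
J=(.661,-.1028)
for yaw in (ya,ya-np.pi):
  for p in ([*J,.36],[*J,.252],[.531,-.0063,.30],[.531,-.0063,.19]):
    print(round(yaw,2),p,np.round(robot.inverse_kinematics(p,rot(yaw)),2) if robot.inverse_kinematics(p,rot(yaw)) is not None else None)
# handle arc
cl=np.array([-.0366,-.9993])
for off in (0,np.pi):
  for th in (1.5,1.32,1.0,.7,.4,.2,0,-.08):
    a=np.arctan2(cl[1],cl[0])-th; my=np.array([np.cos(a),np.sin(a)]); fr=np.array([my[1],-my[0]])
    p=H+.145*my+.045*fr
    yaw=np.arctan2(fr[1],fr[0])+off; yaw=(yaw+np.pi)%(2*np.pi)-np.pi
    q=robot.inverse_kinematics([*p,.199],rot(yaw)); print(th,p.round(3),round(yaw,2),None if q is None else np.round(q,2))
E
```

```text
top 0.162 1333 x [0.008  0.0355 0.0631] y [-0.1408 -0.088  -0.0346] 0.17079679542267187
top 0.184 140 x [0.0076 0.0558 0.0659] y [-0.1478 -0.0828 -0.0278] 0.18854217171610452
scene 0.162 1005 x [0.0078 0.0342 0.0667] y [-0.1445 -0.0872 -0.016 ] 0.17022008029995428
scene 0.184 237 x [0.0077 0.0365 0.0671] y [-0.1449 -0.0958 -0.025 ] 0.18747001020365953
[ 3.14159220e+00  1.45324394e-03 -1.21500470e+00]
0.21 [0.661, -0.1028, 0.36] [ 0.53  0.47 -0.68  1.36  0.29  1.41  0.08]
0.21 [0.661, -0.1028, 0.252] [ 0.54  0.54 -0.67  1.51  0.35  1.22  0.03]
0.21 [0.531, -0.0063, 0.3] [ 0.54  0.26 -0.74  1.77  0.19  1.19 -0.03]
0.21 [0.531, -0.0063, 0.19] [ 0.49  0.37 -0.69  1.9   0.29  0.97 -0.12]
-2.93 [0.661, -0.1028, 0.36] [-0.58  0.57  1.11  1.43 -0.51  1.45 -2.4 ]
-2.93 [0.661, -0.1028, 0.252] [-0.59  0.67  1.11  1.58 -0.62  1.28 -2.31]
-2.93 [0.531, -0.0063, 0.3] [-1.04  0.38  1.28  1.84 -0.39  1.21 -2.57]
-2.93 [0.531, -0.0063, 0.19] [-0.9   0.49  1.12  1.97 -0.52  1.01 -2.46]
1.5 [0.463 0.089] 1.6 [ 0.68  0.41 -1.18  2.01  0.45  1.02  0.88]
1.32 [0.458 0.062] 1.78 [ 0.72  0.38 -1.15  2.03  
[... 278 characters left out ...]
11  2.45]
0 [ 0.559 -0.094] 3.1 [-0.7   0.55  1.12  1.89 -0.56  1.07 -2.53]
-0.08 [ 0.57  -0.098] -3.1 [-0.68  0.57  1.12  1.86 -0.58  1.09 -2.44]
1.5 [0.463 0.089] -1.54 [ 0.37  0.27 -0.76  2.02  0.23  0.94 -2.04]
1.32 [0.458 0.062] -1.36 [ 0.41  0.24 -0.73  2.04  0.2   0.93 -1.78]
1.0 [0.461 0.014] -1.04 [ 0.45  0.23 -0.65  2.04  0.17  0.92 -1.33]
0.7 [ 0.478 -0.028] -0.74 [ 0.48  0.25 -0.59  2.01  0.17  0.93 -0.93]
0.4 [ 0.507 -0.063] -0.44 [ 0.52  0.3  -0.57  1.94  0.2   0.95 -0.59]
0.2 [ 0.531 -0.081] -0.24 [ 0.54  0.35 -0.58  1.88  0.23  0.98 -0.38]
0 [ 0.559 -0.094] -0.04 [ 0.56  0.4  -0.6   1.82  0.26  1.   -0.19]
-0.08 [ 0.57  -0.098] 0.04 [ 0.57  0.42 -0.61  1.79  0.28  1.02 -0.11]
```

```bash
python3 - <<'E'
from h import *
from plant import robot
ya=np.arctan2(.211,.9775)
robot.goto([.45,-.15,.40],[np.pi,0,ya])
robot.goto([.661,-.1028,.36],[np.pi,0,ya])
robot.sleep(.2)
f=robot.grab_frame("wrist"); np.savez("wrist1.npz",**f); cv2.imwrite("pics/wrist1.png",f["image"][:,:,::-1])
s=robot.sense(); print(s["t"],s["tcp_pos"],s["wrist_force"])
print(proj(f,[[.661,-.1028,.278]]))
hsv=cv2.cvtColor(f["image"],cv2.COLOR_RGB2HSV)
uv=np.stack(np.meshgrid(np.arange(0,512,2),np.arange(0,300,2)),-1).reshape(-1,2);P=depthpt(f,uv)
m=(abs(P[:,2]-.278)<.005)&(np.hypot(P[:,0]-.661,P[:,1]+.103)<.04);q=P[m]
print(m.sum(),q.mean(0),cv2.minEnclosingCircle(q[:,:2].astype(np.float32)))
E
```

```text
3.275 [ 0.66031789 -0.10366596  0.36136834] [ 0.13986672 -0.14126823  0.57656931]
[[259.83902735 206.07141419]]
651 [ 0.66273549 -0.10205061  0.27710404] ((0.6631303429603577, -0.10317970812320709), 0.020559096708893776)
```

View pics/wrist1.png

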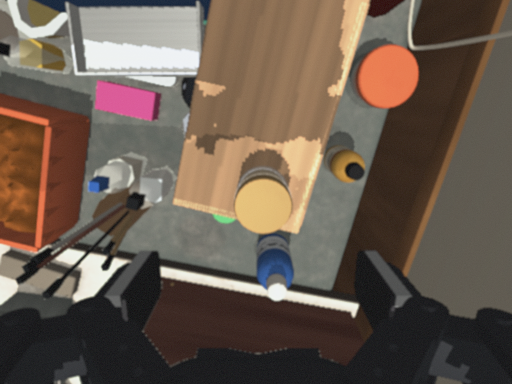

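```bash
python3 - <<'E'
from h import *
from plant import robot
robot.move_straight([.662,-.1027,.30],vel=.12)
c=robot.move_straight([.662,-.1027,.253],vel=.06,contact_N=6)
s=robot.sense(); print(c,s["tcp_pos"],s["wrist_force"])
print(robot.grip(0,25)); s=robot.sense(); print(s["t"],s["opening"],s["wrist_force"])
robot.move_straight([.662,-.1027,.33],vel=.08)
s=robot.sense(); print(s["t"],s["tcp_pos"],s["opening"],s["wrist_force"])
robot.move_straight([.5307,-.0053,.31],vel=.15)
f=robot.grab_frame("wrist"); cv2.imwrite("pics/wrist2.png",f["image"][:,:,::-1])
f=robot.grab_frame("scene"); np.savez("scene2.npz",**f); crop(f,160,80,360,250,4,"pics/scene2.png")
s=robot.sense(); print(s["t"],s["tcp_pos"])
E
```

```text
False [ 0.6622735  -0.10263658  0.2534042 ] [ 0.25737955  0.26308489 -0.24339606]
False
5.3417 0.46875997112496637 [-0.5720812   0.15588783  3.52282643]
6.4583 [ 0.66167545 -0.10280272  0.32923467] 0.4711106542765434 [ 0.28134424 -0.13761219 -1.21203972]
7.8083 [ 0.53134443 -0.00596514  0.30991606]
```

View pics/scene2.png

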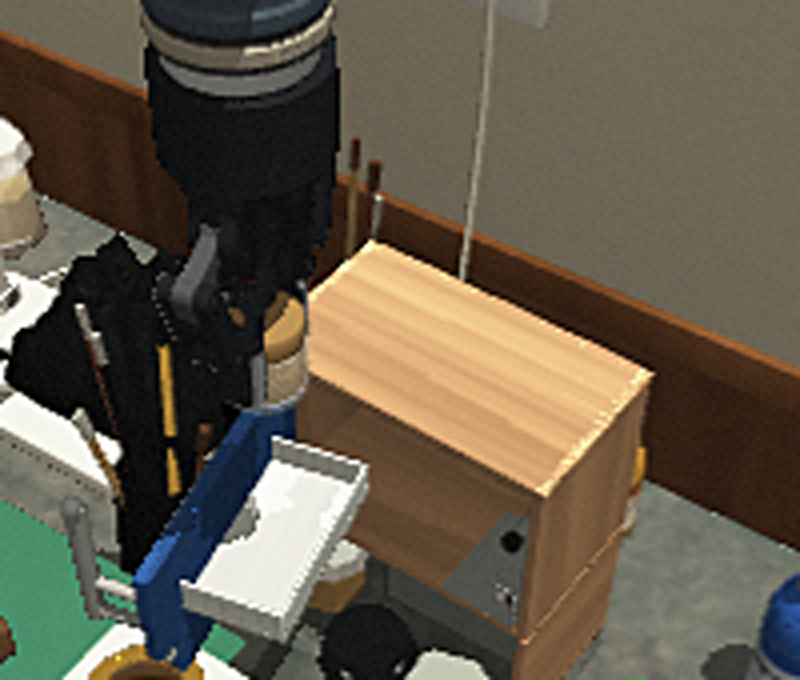

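View pics/wrist2.png

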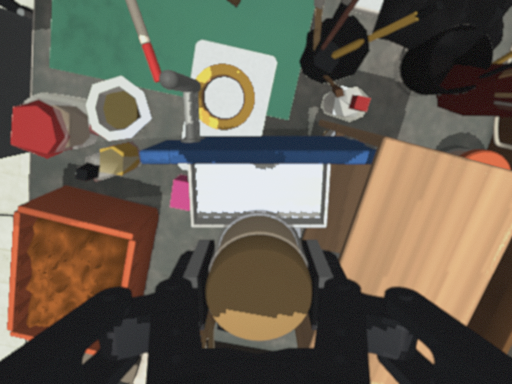

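```bash
python3 - <<'E'
from h import *
from plant import robot
p=[.5307,-.0053]
robot.move_straight([*p,.23],vel=.12)
s=robot.sense(); print(s["wrist_force"])
c=robot.move_straight([*p,.1895],vel=.04,contact_N=2.5)
s=robot.sense(); print(c,s["tcp_pos"],s["wrist_force"],s["t"])
if c or s["tcp_pos"][2]<.193:
    robot.grip(.62); robot.sleep(.1)
    s=robot.sense(); print(s["opening"],s["wrist_force"])
    robot.move_straight([*p,.31],vel=.12)
f=robot.grab_frame("scene"); np.savez("scene3.npz",**f); crop(f,160,130,360,280,4,"pics/scene3.png")
f=robot.grab_frame("wrist"); np.savez("wrist3.npz",**f);cv2.imwrite("pics/wrist3.png",f["image"][:,:,::-1])
print(robot.sense()["t"])
E
```

```text
[-0.20231031  0.85888379 -0.88288497]
True [ 0.53043497 -0.00548037  0.1914783 ] [ 0.31352262 -0.01955496  4.47323175] 9.5167
0.6235588333163823 [-0.57290813 -0.22217478 -0.41162191]
11.1417
```

View pics/scene3.png

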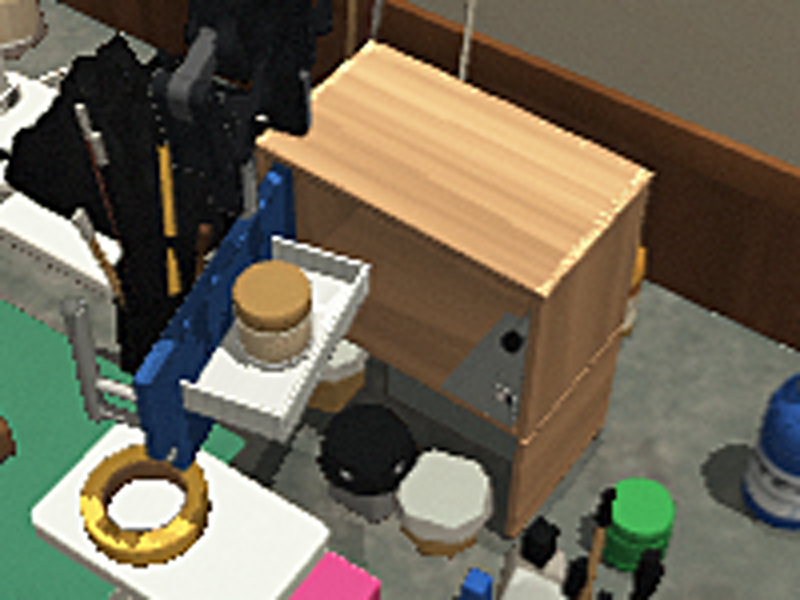

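View pics/wrist3.png

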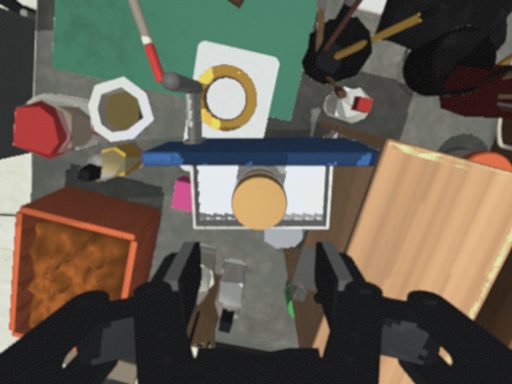

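```bash
cat >> h.py <<'E'
H=np.array([.609,.049]); CL=np.arctan2(-.9993,-.0366)
def handle(th,z=.199,du=0.0,dn=0.0):
    """pose for door angle th; dn: offset along inward normal"""
    a=CL-th; my=np.array([np.cos(a),np.sin(a)]); fr=np.array([my[1],-my[0]])
    p=H+(.145+du)*my+(.045-dn)*fr
    yaw=np.arctan2(-fr[1],-fr[0])
    return [p[0],p[1],z],[np.pi,0,yaw]
E
python3 - <<'E'
from h import *
from plant import robot
f=np.load("wrist3.npz"); uv=np.stack(np.meshgrid(np.arange(155,205),np.arange(65,110)),-1).reshape(-1,2);P=depthpt(f,uv)
m=(P[:,2]>.222)&(P[:,2]<.24); print(m.sum(),P[m].mean(0),P[m].max(0),P[m].min(0),uv[m].mean(0))
print(cv2.minEnclosingCircle(onplane(f,uv[m],.229)[:,:2].astype(np.float32)))
# door line
hsv=cv2.cvtColor(f["image"],cv2.COLOR_RGB2HSV); b=cv2.inRange(hsv,(105,130,40),(125,255,255))
uv=np.argwhere(b>0)[:,::-1]; P=depthpt(f,uv); m=(abs(P[:,2]-.218)<.004)
print(m.sum(),cv2.fitLine(P[m][:,:2].astype(np.float32),2,0,.01,.01).ravel())
r=cv2.minAreaRect(P[m][:,:2].astype(np.float32)*1000);print(r)
print(handle(1.322))
# jar
uv=np.stack(np.meshgrid(np.arange(220,300),np.arange(160,240)),-1).reshape(-1,2);P=depthpt(f,uv)
m=(abs(P[:,2]-.216)<.004)&(P[:,1]<.02);q=P[m].mean(0); print(m.sum(),q, cv2.minEnclosingCircle(P[m][:,:2].astype(np.float32)),(q[:2]-H)@[.211,-.9775],(q[:2]-H)@[.9775,.211])
E
```

```text
302 [0.45935514 0.06336381 0.22651747] [0.46421231 0.06937724 0.22957926] [0.45327732 0.05741127 0.22234327] [170.69205298  81.11258278]
((0.46023696660995483, 0.06287192553281784), 0.0059649525210261345)
2912 [0.97773826 0.20982836 0.5226711  0.02696256]
((523.0883178710938, 26.870866775512695), (159.96743774414062, 8.961820602416992), 12.19882583618164)
([np.float64(0.45777503561665583), np.float64(0.0624540011615989), 0.199], [3.141592653589793, 0, np.float64(-1.3586092741155467)])
2468 [ 0.52886762 -0.004418    0.21517998] ((0.5218061804771423, 0.0008413484320044518), 0.03104730136692524) 0.03530816194788471 -0.08960059470609043
```

```bash
sed -i 's/^H=.*; CL/H=np.array([.6103,.0496]); CL/' h.py; python3 - <<'E'
from h import *
from plant import robot
robot.grip(.32)
p,o=handle(1.322,z=.30); robot.goto(p,o)
p,o=handle(1.322,z=.25); robot.move_straight(p,vel=.1)
p,o=handle(1.322,z=.199); c=robot.move_straight(p,vel=.05,contact_N=4)
s=robot.sense(); print(c,s["tcp_pos"],p,s["wrist_force"],s["t"],s["tcp_rot"])
f=robot.grab_frame("scene"); crop(f,140,130,340,280,4,"pics/scene4.png")
f=robot.grab_frame("wrist"); np.savez("wrist4.npz",**f);cv2.imwrite("pics/wrist4.png",f["image"][:,:,::-1])
E
```

```text
False [0.45933406 0.06313036 0.19930226] [np.float64(0.4590750356166558), np.float64(0.0630540011615989), 0.199] [ 0.34806244  0.64200851 -0.5396542 ] 14.75 [-3.14087701e+00 -9.84774390e-05 -1.35864920e+00]
```

View pics/scene4.png

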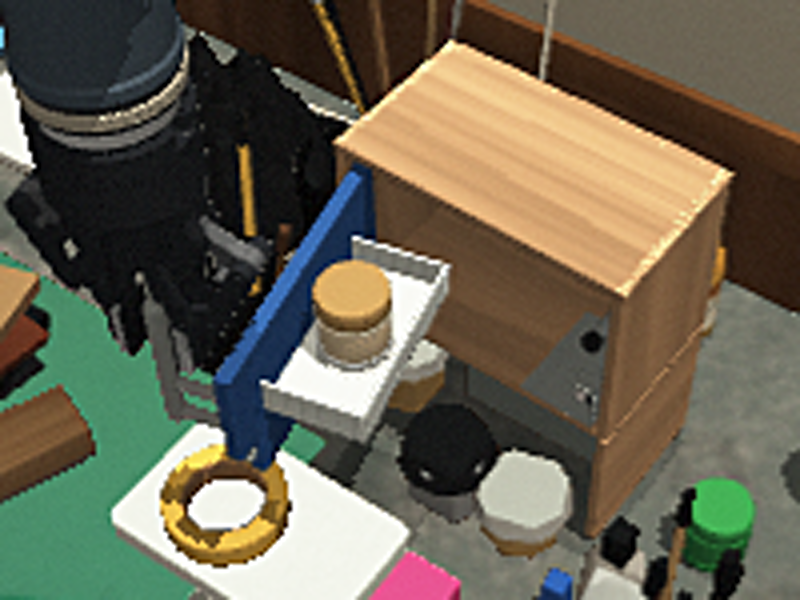

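View pics/wrist4.png

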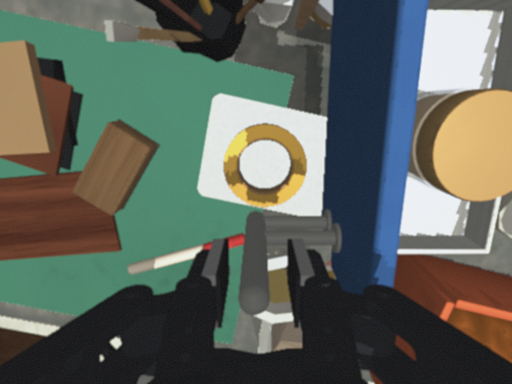

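```bash
python3 - <<'E'
from h import *
from plant import robot
robot.grip(.0,20); s=robot.sense(); print(s["opening"],s["wrist_force"])
for th in np.r_[1.30,1.25,np.arange(1.15,.34,-.1),.3]:
    p,o=handle(th); robot.move_straight(p,vel=.07,attitude=o)
    s=robot.sense(); F=s["wrist_force"]; d,yaw=p,o[2]; n=np.array([np.cos(yaw),np.sin(yaw)])
    print(round(th,2),"Fn %.1f Ft %.1f Fz %.1f"%(F[:2]@n,F[:2]@[-n[1],n[0]],F[2]),round(s["t"],2))
    if np.hypot(*F[:2])>25: break
f=robot.grab_frame("scene"); np.savez("scene5.npz",**f); crop(f,160,130,360,280,4,"pics/scene5.png")
f=robot.grab_frame("wrist"); np.savez("wrist5.npz",**f);cv2.imwrite("pics/wrist5.png",f["image"][:,:,::-1])
E
```

```text
0.13340532793648827 [-1.31063792  0.08060576  2.08000637]
1.3 Fn -0.1 Ft -1.0 Fz 2.8 15.38
1.25 Fn 0.1 Ft -1.4 Fz 4.4 15.63
1.15 Fn -0.9 Ft -0.4 Fz 5.2 16.0
1.05 Fn -0.5 Ft -0.3 Fz 4.3 16.37
0.95 Fn 0.5 Ft 0.3 Fz 4.3 16.73
0.85 Fn 0.4 Ft 1.2 Fz 4.3 17.1
0.75 Fn 1.3 Ft 3.1 Fz 2.9 17.47
0.65 Fn 1.2 Ft 4.2 Fz 3.4 17.83
0.55 Fn 1.8 Ft 4.8 Fz 3.7 18.2
0.45 Fn 2.1 Ft 5.1 Fz 3.7 18.57
0.35 Fn 2.0 Ft 5.3 Fz 4.2 18.93
0.3 Fn 1.6 Ft 5.2 Fz 4.0 19.19
```

View pics/scene5.png

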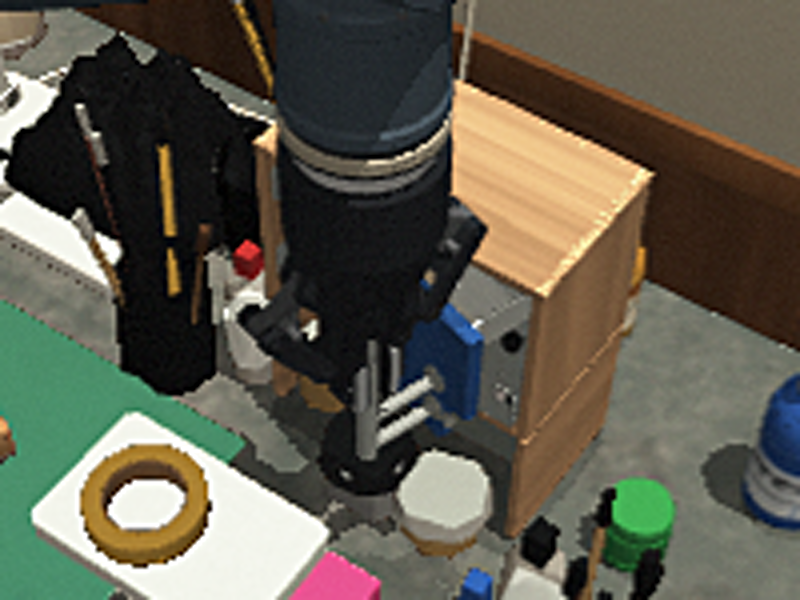

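View pics/wrist5.png

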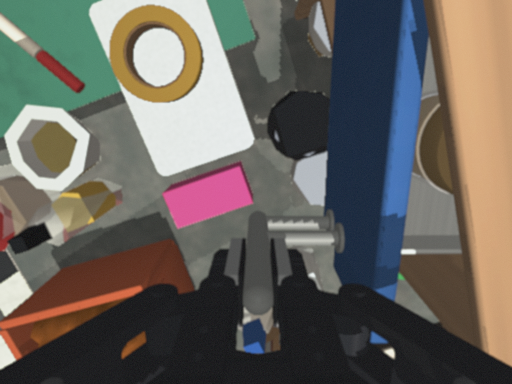

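```bash
python3 - <<'E'
from h import *
from plant import robot
robot.grip(.22); robot.sleep(.15)
def Fv(n,k=3):
    a=[]
    for _ in range(k):
        a.append(robot.sense()["wrist_force"]); 
        if k>1: robot.sleep(.02)
    return np.mean(a,0)
p,o=handle(.3); n=np.array([np.cos(o[2]),np.sin(o[2])])
b=Fv(n,5); s=robot.sense(); print("base",b,s["opening"],s["t"])
for th in np.arange(.275,.159,-.025):
    p,o=handle(th); robot.move_straight(p,vel=.04,attitude=o)
    n=np.array([np.cos(o[2]),np.sin(o[2])]); s=robot.sense()
    F=s["wrist_force"]-b; print(round(th,3),"push %.2f"%(-F[:2]@n),"t",s["t"])
np.save("base.npy",b)
E
```

```text
base [0.2165622  0.13647748 0.07586082] 0.2217374082176732 19.7667
0.275 push 0.09 t 20.0167
0.25 push -0.18 t 20.2667
0.225 push -0.42 t 20.5167
0.2 push 0.10 t 20.7667
0.175 push 0.60 t 21.0167
```

```bash
cat > push.py <<'E'
from h import *
from plant import robot
import sys
th0,th1,step=map(float,sys.argv[1:4])
b=np.load("base.npy"); pk=0; log=[]
th=th0
while th>th1:
    th-=step
    p,o=handle(th); n=np.array([np.cos(o[2]),np.sin(o[2])])
    robot.move_straight(p,vel=.015,attitude=o)
    f=[]
    for _ in range(2):
        f.append(-(robot.sense()["wrist_force"]-b)[:2]@n); robot.sleep(.015)
    f=np.mean(f); pk=max(pk,f); log.append((round(th,4),round(float(f),1)))
    if f>11.5: log.append("TOO HARD");break
    if pk>3.2 and f<1.5: log.append("SNAP");break
print(log); s=robot.sense(); print(s["t"],s["tcp_pos"],p,s["wrist_force"])
E
python3 push.py .175 .06 .004
```

```text
[(0.171, 0.5), (0.167, 0.0), (0.163, 0.2), (0.159, 0.4), (0.155, 0.5), (0.151, 0.0), (0.147, -0.3), (0.143, 0.5), (0.139, -0.0), (0.135, 0.2), (0.131, 0.2), (0.127, 0.2), (0.123, 0.2), (0.119, 0.6), (0.115, 0.9), (0.111, 0.3), (0.107, 0.6), (0.103, -0.8), (0.099, 0.2), (0.095, 0.1), (0.091, 0.4), (0.087, -0.5), (0.083, 0.2), (0.079, -0.1), (0.075, 1.5), (0.071, 3.4), (0.067, 5.2), (0.063, 6.4), (0.059, 6.2)]
29.2333 [ 0.55056565 -0.08984637  0.19888947] [np.float64(0.5516632855868286), np.float64(-0.09044190702367697), 0.199] [-5.89811827  2.42422187  4.64301295]
```

```bash
python3 push.py .059 .02 .003
```

```text
[(0.056, 5.7), (0.053, 3.5), (0.05, 1.7), (0.047, 1.9), (0.044, 0.8), 'SNAP']
30.65 [ 0.55396329 -0.09140481  0.19900544] [np.float64(0.5537704319261828), np.float64(-0.09130567033795223), 0.199] [-0.12382558  1.10770451  0.41933354]
```

```bash
python3 - <<'E'
from h import *
from plant import robot
robot.grip(.34); robot.sleep(.3)
f=robot.grab_frame("wrist"); np.savez("wrist6.npz",**f);cv2.imwrite("pics/wrist6.png",f["image"][:,:,::-1])
g=robot.grab_frame("scene"); crop(g,200,130,360,270,5,"pics/scene6.png")
s=robot.sense();print(s["wrist_force"],s["t"],s["tcp_pos"])
hsv=cv2.cvtColor(f["image"],cv2.COLOR_RGB2HSV); b=cv2.inRange(hsv,(105,130,30),(125,255,255))
uv=np.argwhere(b>0)[:,::-1]; P=depthpt(f,uv); m=(abs(P[:,2]-.218)<.004)&(P[:,0]>.56)
l=cv2.fitLine(P[m][:,:2].astype(np.float32),cv2.DIST_HUBER,0,.01,.01).ravel(); print(m.sum(),l)
a=np.arctan2(l[1],l[0]); print("door",[(CL-x+np.pi/2)%np.pi-np.pi/2 for x in (a,)])
E
```

```text
[ 0.26167594 -0.43488777  0.62700552] 31.3167 [ 0.55376089 -0.09132503  0.19900282]
153 [ 0.08811198  0.99611056  0.596026   -0.08560021]
door [np.float64(0.05161711974172789)]
```

View pics/wrist6.png

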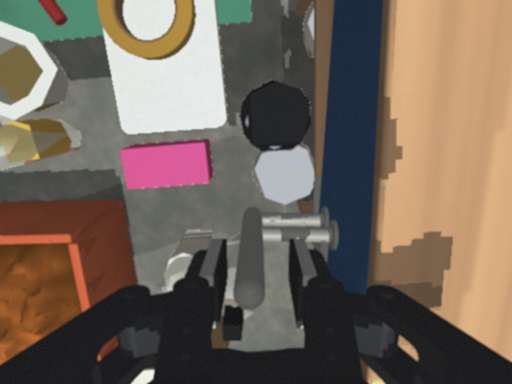

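View pics/scene6.png

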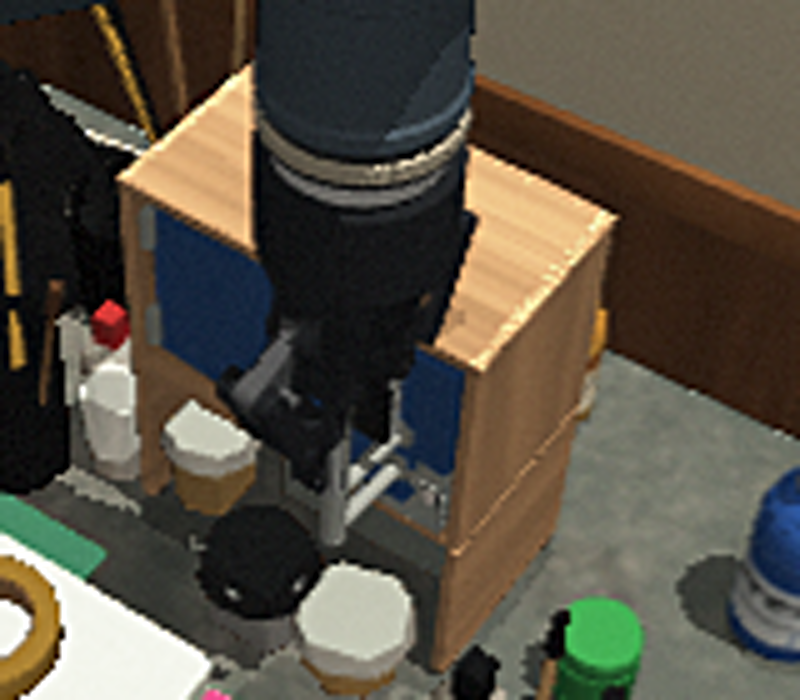

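```bash
python3 - <<'E'
from h import *
def off(fn,tcp,yaw):
    f=np.load(fn); uv=np.stack(np.meshgrid(np.arange(225,290),np.arange(200,320)),-1).reshape(-1,2);P=depthpt(f,uv)
    q=P-tcp; n=np.array([np.cos(yaw),np.sin(yaw)]); t=np.array([-n[1],n[0]])
    a=q[:,:2]@n; c=q[:,:2]@t
    m=(P[:,2]>.2)&(P[:,2]<.233)&(abs(a)<.0125)&(abs(c)<.03)
    im=f["image"][uv[:,1],uv[:,0]].astype(int)
    top=m&(P[:,2]>.226)
    print(fn,m.sum(),top.sum(),"a",np.percentile(a[top],[2,50,98]).round(4),"c",np.percentile(c[top],[2,50,98]).round(4))
    for z in (.21,.215,.22,.225):
        k=m&(abs(P[:,2]-z)<.0025); print(z,k.sum(),np.percentile(a[k],[2,50,98]).round(4),np.percentile(c[k],[2,98]).round(4))
p4=[.45933,.06313,.1993]; off("wrist4.npz",p4,-1.3586)
p,o=handle(.3);off("wrist5.npz",p,o[2])
p,o=handle(.044);off("wrist6.npz",[.55376,-.0913,.199],o[2])
E
```

```text
wrist4.npz 1524 472 a [-0.0046 -0.0004  0.0038] c [-0.0043  0.0005  0.0044]
0.21 166 [-0.0062 -0.0004  0.0053] [0.0006 0.0053]
0.215 188 [-0.0061 -0.0004  0.0051] [0.0007 0.0052]
0.22 193 [-0.0059 -0.0003  0.0051] [0.0006 0.0053]
0.225 520 [-0.0058 -0.0002  0.0049] [-0.0044  0.0051]
wrist5.npz 3378 774 a [-0.0113 -0.0006  0.0099] c [-0.0034  0.0024  0.0124]
0.21 338 [-0.0121 -0.0003  0.0112] [0.0023 0.0116]
0.215 409 [-0.0117 -0.0003  0.0113] [0.0021 0.0115]
0.22 457 [-0.012  -0.0003  0.0109] [-0.009   0.0116]
0.225 1204 [-0.0106 -0.0006  0.0091] [-0.0065  0.0115]
wrist6.npz 1518 474 a [-0.0081 -0.0036  0.0006] c [-0.0024  0.0023  0.0059]
0.21 162 [-0.009  -0.0033  0.002 ] [0.0028 0.0073]
0.215 183 [-0.0091 -0.0032  0.0019] [0.0021 0.0072]
0.22 204 [-0.0091 -0.0031  0.0022] [0.0021 0.0073]
0.225 534 [-0.0088 -0.0034  0.0018] [-0.0024  0.007 ]
```

```bash
sed -i 's/f>11.5/f>8.5/' push.py; python3 -c "
from plant import robot
robot.grip(.22)"; python3 push.py .044 .015 .003; python3 - <<'E'
from h import *
from plant import robot
robot.grip(.34); robot.sleep(.25)
f=robot.grab_frame("wrist"); np.savez("wrist7.npz",**f)
s=robot.sense();print(s["wrist_force"],s["t"],s["tcp_pos"],s["tcp_rot"][2])
tcp=s["tcp_pos"];yaw=s["tcp_rot"][2]
uv=np.stack(np.meshgrid(np.arange(225,290),np.arange(200,320)),-1).reshape(-1,2);P=depthpt(f,uv)
n=np.array([np.cos(yaw),np.sin(yaw)]);a=(P-tcp)[:,:2]@n
m=(abs(P[:,2]-.2175)<.0075)&(abs(a)<.0125);e=np.percentile(a[m],[2,50,98]);print(e)
fr=-n; print("bar point n-coordinate", (tcp[:2]@n)+e[1]+.0004)
# door angle from bar: iterate
for th in np.arange(0,.11,.01):
    p,_=handle(th); print(round(th,2), round((np.array(p[:2])-tcp[:2])@n*1000,2),end=' ; ')
E
```

```text
[(0.041, 1.3), (0.038, 0.6), (0.035, 0.1), (0.032, 0.2), (0.029, 0.1), (0.026, 0.3), (0.023, 0.8), (0.02, 1.4), (0.017, 2.5), (0.014, 3.7)]
34.4167 [ 0.55757688 -0.09271726  0.19893578] [np.float64(0.5580224043871552), np.float64(-0.09293790021232903), 0.199] [-3.0927582   1.79234354  1.75681642]
[-15.80022199   1.92953138   9.72079272] 34.9833 [ 0.55420641 -0.09277938  0.19874758] -0.05045924391626766
[-0.00627638 -0.00073054  0.00491659]
bar point n-coordinate 0.5578500701417997
0.0 5.85 ; 0.01 4.4 ; 0.02 2.95 ; 0.03 1.51 ; 0.04 0.06 ; 0.05 -1.37 ; 0.06 -2.8 ; 0.07 -4.23 ; 0.08 -5.65 ; 0.09 -7.06 ; 0.1 -8.47 ;
```

```bash
python3 - <<'E'
from h import *
from plant import robot
robot.grip(.24); p,o=handle(.043); robot.move_straight(p,vel=.03,attitude=o); robot.sleep(.35)
f=robot.grab_frame("wrist"); np.savez("wrist8.npz",**f); cv2.imwrite("pics/wrist8.png",f["image"][:,:,::-1])
s=robot.sense();print(s["wrist_force"],s["t"],s["tcp_pos"],p,s["opening"])
tcp=s["tcp_pos"];yaw=s["tcp_rot"][2]
uv=np.stack(np.meshgrid(np.arange(225,290),np.arange(200,320)),-1).reshape(-1,2);P=depthpt(f,uv)
n=np.array([np.cos(yaw),np.sin(yaw)]);a=(P-tcp)[:,:2]@n
m=(abs(P[:,2]-.2175)<.0075)&(abs(a)<.009);e=np.percentile(a[m],[2,50,98]);print(e)
E
```

```text
[ 1.05994968 -0.39512801  0.55126377] 35.9333 [ 0.55399866 -0.09137191  0.19895413] [np.float64(0.5539113658378182), np.float64(-0.09136212944377516), 0.199] 0.24084068460996771
[-0.00599582 -0.00011031  0.0052799 ]
```

View pics/wrist8.png

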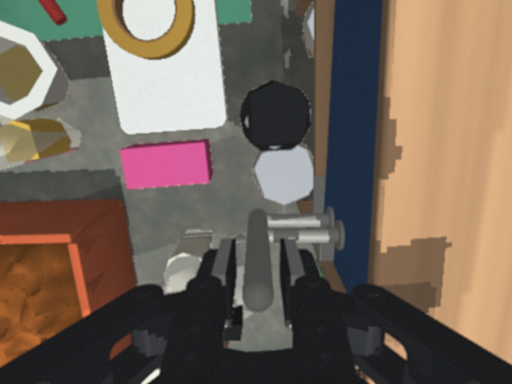

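```bash
python3 - <<'E'
from h import *
from plant import robot
p,o=handle(.043,z=.255); robot.move_straight(p,vel=.1); robot.sleep(.35)
b=np.mean([robot.sense()["wrist_force"]],0)
f=robot.grab_frame("wrist"); cv2.imwrite("pics/wrist9.png",f["image"][:,:,::-1])
g=robot.grab_frame("scene"); crop(g,200,130,360,270,5,"pics/scene9.png")
p,o=handle(.043); c=robot.move_straight(p,vel=.08,contact_N=5); s=robot.sense();print(c,s["wrist_force"],b,s["t"],s["tcp_pos"])
E
```

```text
False [ 0.62916065 -0.50352403  0.17903677] [-0.75710639  0.14667966 -0.21081433] 37.9417 [ 0.55421032 -0.09124739  0.19920597]
```

View pics/scene9.png

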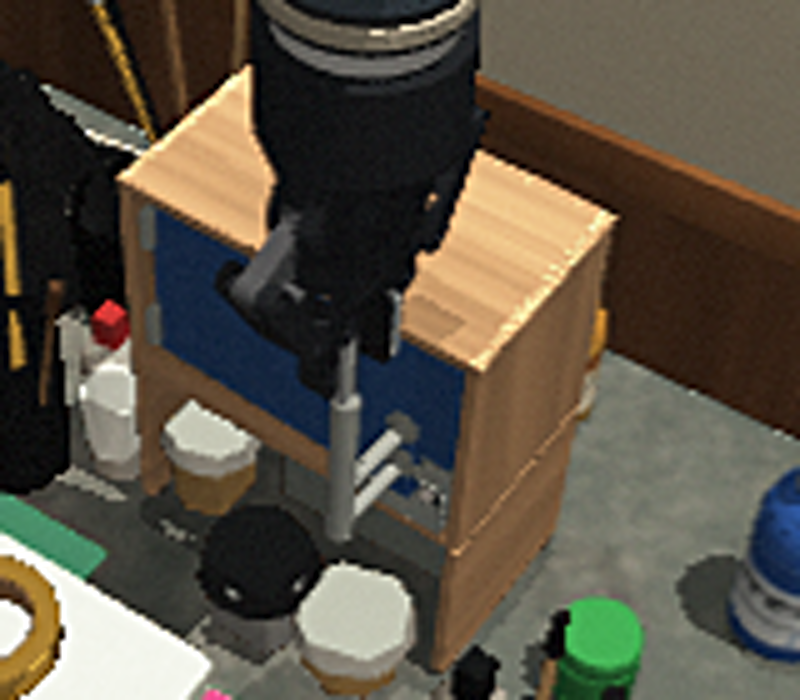

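View pics/wrist9.png

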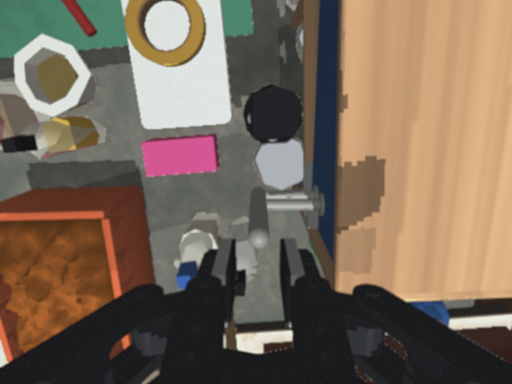

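```bash
python3 - <<'E'
from h import *
from plant import robot
robot.grip(.0,30); s=robot.sense(); print(s["opening"],s["wrist_force"],s["t"])
for th in np.r_[np.arange(.053,.16,.01),.18,.22,.27,.32,np.arange(.42,1.34,.1),1.36]:
    p,o=handle(th); robot.move_straight(p,vel=.03 if th<.17 else .07,attitude=o)
    s=robot.sense(); F=s["wrist_force"]; n=np.array([np.cos(o[2]),np.sin(o[2])])
    print(round(th,3),"Fn %.1f Ft %.1f Fz %.1f"%(F[:2]@n,F[:2]@[-n[1],n[0]],F[2]),round(s["t"],2),round(s["opening"],3))
    if np.hypot(*F[:2])>30: print("STOP"); break
robot.sleep(.3)
g=robot.grab_frame("scene"); crop(g,140,130,340,280,4,"pics/scene10.png")
E
```

```text
0.1324997602008043 [0.62506389 0.09960387 1.2762516 ] 38.175
0.053 Fn 2.9 Ft -0.2 Fz 2.0 38.42 0.129
0.063 Fn 2.1 Ft -0.6 Fz 3.0 38.67 0.129
0.073 Fn -1.3 Ft -0.4 Fz 6.3 38.92 0.131
0.083 Fn -3.3 Ft 1.1 Fz 8.5 39.17 0.129
0.093 Fn -1.3 Ft 0.6 Fz 6.4 39.42 0.128
0.103 Fn 0.2 Ft -0.9 Fz 5.8 39.67 0.131
0.113 Fn -0.0 Ft -0.6 Fz 4.9 39.92 0.128
0.123 Fn 0.0 Ft -0.6 Fz 5.4 40.17 0.129
0.133 Fn 0.4 Ft -0.8 Fz 5.7 40.42 0.132
0.143 Fn -0.2 Ft -0.6 Fz 5.2 40.67 0.134
0.153 Fn -0.3 Ft -0.3 Fz 6.1 40.92 0.128
0.18 Fn -0.6 Ft -0.8 Fz 5.4 41.17 0.129
0.22 Fn -0.4 Ft -0.3 Fz 5.8 41.42 0.129
0.27 Fn -0.4 Ft -1.1 Fz 5.7 41.68 0.131
0.32 Fn -0.1 Ft -1.3 Fz 6.2 41.94 0.128
0.42 Fn -0.0 Ft -1.0 Fz 7.4 42.31 0.131
0.52 Fn -0.6 Ft -1.5 Fz 7.1 42.67 0.131
0.62 Fn -0.5 Ft -1.7 Fz 7.0 43.04 0.128
0.72 Fn -0.9 Ft -0.9 Fz 6.5 43.41 0.128
0.82 Fn -0.2 Ft -2.6 Fz 8.6 43.77 0.137
0.92 Fn -1.0 Ft -1.5 Fz 7.5 44.14 0.126
1.02 Fn -0.2 Ft -2.5 Fz 7.7 44.51 0.126
1.12 Fn -0.2 Ft -2.1 Fz 7.6 44.88 0.129
1.22 Fn -0.2 Ft -2.4 Fz 8.1 45.24 0.13
1.32 Fn -2.2 Ft -3.0 Fz 9.5 45.61 0.133
1.36 Fn -1.2 Ft -2.1 Fz 7.7 45.86 0.131
```

View pics/scene10.png

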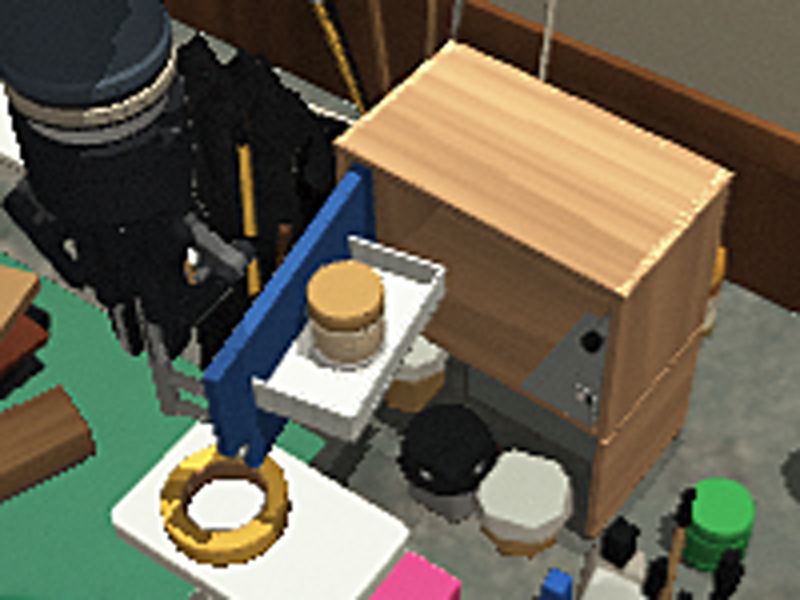

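```bash
python3 - <<'E'
from h import *
from plant import robot
robot.grip(.30); robot.sleep(.2); p=robot.sense()["tcp_pos"]
robot.move_straight([p[0],p[1],.33],vel=.1); robot.sleep(.5)
for k in "scene","top","wrist":
    f=robot.grab_frame(k); np.savez(k+"11.npz",**f); 
    if k=="scene": crop(f,140,130,340,280,4,"pics/scene11.png")
    if k=="top": crop(f,180,110,380,290,4,"pics/top11.png")
    hsv=cv2.cvtColor(f["image"],cv2.COLOR_RGB2HSV); b=cv2.inRange(hsv,(105,130,40),(125,255,255))
    uv=np.argwhere(b>0)[:,::-1]; P=depthpt(f,uv); m=(abs(P[:,2]-.218)<.004)&(P[:,0]<.62)
    if m.sum()>20:
        l=cv2.fitLine(P[m][:,:2].astype(np.float32),2,0,.01,.01).ravel(); print(k,"door",(CL-np.arctan2(l[1],l[0]))%np.pi)
print(robot.sense()["t"],robot.sense()["wrist_force"])
E
```

```text
scene door 1.3578394244435328
top door 1.3455140928748148
wrist door 1.3578569929125803
48.8083 [-0.14814991 -0.33284068 -0.22111182]
```

View pics/top11.png

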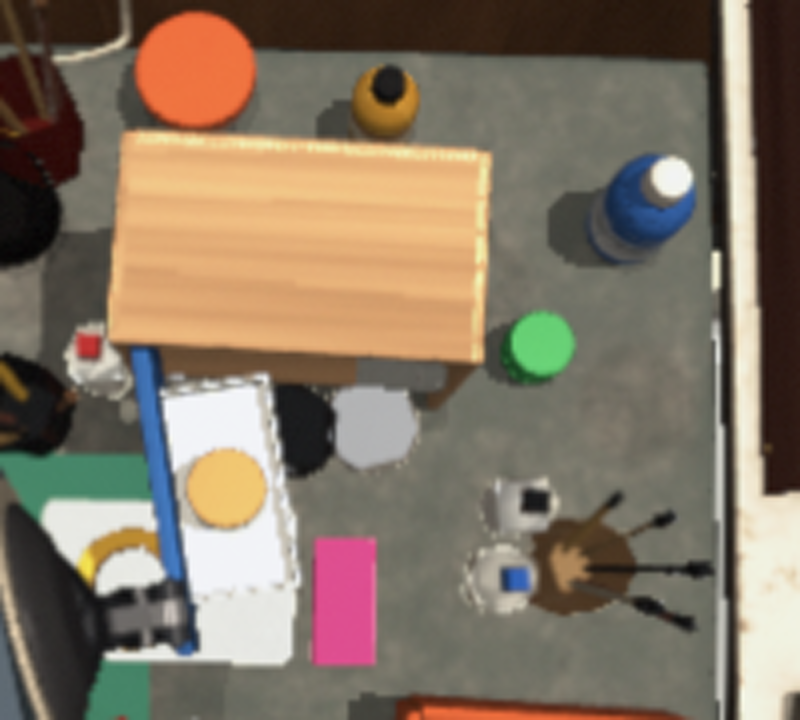

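View pics/scene11.png

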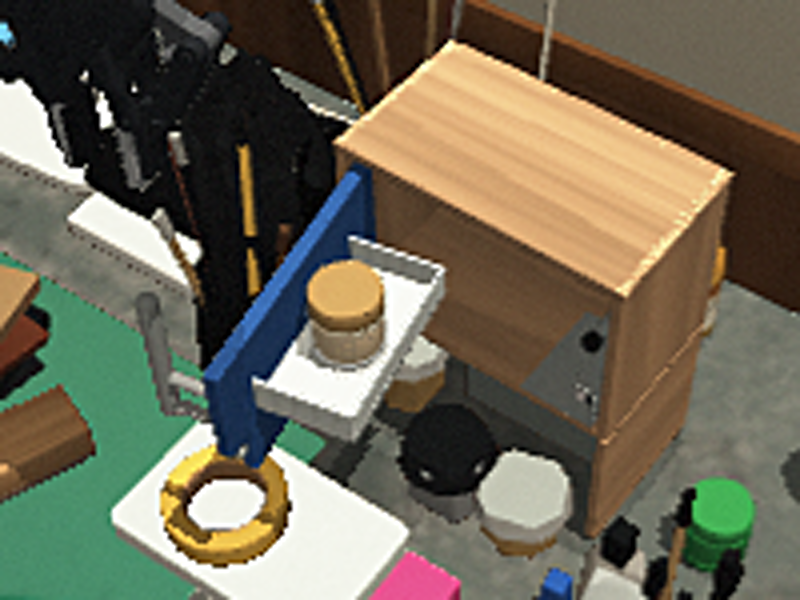

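The door stands open at about 1.35 rad, with the jar upright mid-bin at top-crop pixel (226,488). The tape roll, bottle and other things are in place, and the gripper is clear.

```bash
python3 -c "
from plant import robot
print(robot.close_job())"
```

```text
the job is handed in; nothing more can be done
None
```

The job is done and handed in at about 49 s. The jar went from the roof into the door's bin, the door was pressed over the catch until it stayed home untouched, and it was then pulled open again.

- **Closing:** the push peaked at about 6.4 N. I first took the fall in force for the snap, but the wrist picture put the door at about 0.064 rad, still near the crest. I pressed on until the force fell to nothing and then rose to 3.7 N on the buffer. With the fingers lifted clear for over 0.35 s, the door stayed home at about 0.043 rad.
- **One mishap:** opening the jaws at the shut door gave about 18 N at the wrist, probably a finger knuckle against the front edge of the roof. I backed off straight away and it was clear before the hold check.
- **Opening:** it took about 3 N of pull at the step ends, and the force reversed past the crest, as expected if the door had been home.
- **Last checks:**
  - The door is at rest at 1.35 to 1.36 rad in all three views.
  - The jar is upright near the middle of the bin.
  - The bottle and tape roll look unmoved, and nothing touches the robot.
  - I did not measure the mug by itself; nothing was moved near the back.
  - The buffer travel can't be read directly. I judged it only from the push forces, which stayed far below 14 N.

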